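Open the counter cleaner's push-and-turn cap

ROBOT

A 6-joint arm with a two-finger parallel gripper is mounted at the origin on the work surface. World frame = base frame: x ahead of the robot, y to its left, z up, the work surface at z = 0. Lengths are in mm, angles in rad, forces in N, time in s.
With the tool pointing down it reaches from about 400 to 925 mm from the base axis. Payload 12.5 kg.
Tool frame: the origin (TCP) lies on the mounting face of the last link; the fingertips stand 190 mm ahead of it and the grasp point (between the pads) lies 171 mm ahead of it; z points along the fingers, y is the line along which they close (so a half turn about z gives the same grasp; the last joint's range is limited). The gripper opens to 95 mm and grips with 3 to 60 N. Pads are 20 mm wide; open, the fingers measure 119 mm over their backs; the gripper's body (75 mm by 180 mm) begins 59 mm behind the grasp point.
Start: joints at [1.083, 0.491, 1.559, -0, 1.092, -0.106], TCP at [232.846, 580.006, 404.761] pointing down, gripper open.
Joint ranges: [-3.1, 3.1], [-0.84, 2.19], [0.05, 2.79], [-1.13, 4.28], [0.06, 2.93], [-2.69, 2.69]. Speed limits (rad/s): [2.22, 2.22, 2.79, 3.14, 3.14, 3.14].

INTERFACE

Orientations are given as [roll, pitch, yaw] about the fixed x, y, z axes, in that order (R = Rz(yaw) Ry(pitch) Rx(roll)).
In Python, from cell import env gives the robot as it stands.
- The arm moves only by the tool carry_out, never from a script. Its argument "series" is a list of rows, each a list of 5 numbers: the shift along the tool's x, y, z in m, then the turn about the tool's z in degrees, then the opening, from 0 (shut) to 1 (fully open). A call has 1 to 20 rows; each row is the pose to reach, as a shift and turn from the pose commanded when the call began, along the tool's axes at that moment; what a row does not reach only later rows make up. A row lasts 1/8 s, in which the tool goes at most 62.5 mm and 10.7 degrees, less where a joint would pass 70% of its speed; a pose out of reach is approached as far as the arm can. A call with a gripper value outside its range is refused whole. The fingers move at their own pace and stop on an object; the grip force is fixed at half the most. Time passes only in rows, so rows that repeat a pose let the fingers close. It gives the time, the measured TCP pose, the force, the opening and the grip force at its end, in the units of the state.
- env.state(): the state, without advancing time (a new reading comes with each control period).
- env.read_camera(name): name is "scene" or "top" or "wrist"; returns (picture, depth): 480x640x3 uint8, red, green, blue; 480x640 float32, mm along the optical axis (not along the pixel's ray), 0 where there is no reading.
- env.get_calibration(name): a dict with "intrinsics" (3x3 intrinsics, pixels), "cam_to_world" (4x4, takes a point from camera to world coordinates); the wrist camera has in their place "T_tool_cam" (4x4, takes a point from camera to tool coordinates, whose origin is the TCP and whose axes are the flange's). Camera axes: x right, y up, looking along -z (the intrinsics and any distortion apply to the point x, -y, -z); pixel columns grow to the right and rows downward; lengths in mm; the calibration is good to about 2 mm. A picture is of the moment at which its call begins: read the wrist's pose just before it. get_calibration takes no time and is no camera call.
- env.job_done(): hands the job in; it is judged then, once.
The state is a dict: "t": time; "joints": joint angles; "qvel": joint speeds; "tau": joint torques, N m; "eef_pos": TCP position; "tcp_rot": TCP orientation; "ft_force": force on the tool from outside, world axes, zero at the start; "moment": the same for the moment, N m; "opening": opening from 0.0 (shut) to 1.0 (fully open); "grip_force": force on a finger pad.
Only numpy, scipy, OpenCV 4.12 (cv2) and the standard library are available. Lean on these libraries where they do the work, as an engineer would, in place of code of your own. Each camera call takes 0.05 s, during which the arm holds its last target. There are 200 camera calls.

TASK

We are closing the bakery counter and need cleaner for the spray bottle. Open the round cleaner bottle where it stands: press its ribbed safety cap firmly straight down against its spring, keep it pressed while you twist it counter-clockwise (seen from above) by a sixth of a turn until it comes free, then lift it straight up. Finish still holding the cap level in the gripper, about 10 cm above the bottle's mouth and right over it, so that I can draw off a dose, with the bottle left standing where it was and the spray bottle and the two price card holders not disturbed.

Things in the scene. Friction and masses are not known exactly. Their poses are not given: they have to be found in the camera images.
- bottle: Round grey plastic cleaner bottle, loose and full, about 0.5 to 0.9 kg, any yaw. Body 92 mm diameter, 100 mm high, paper label; shoulder slopes in from 100 to 124 mm height; neck 36 mm diameter, thin 43 mm ring at 129 to 132 mm, rim at 165 mm. Origin: centre of its underside, z up. Only weight and friction hold it; pressing on the cap helps. Its lugs are hidden by the cap.
- cap: White ribbed push-and-turn cap, a loose part of 52 mm diameter, 34 mm high, 35 g, locked on the bottle's neck at the start, within 2 degrees of the bottle's own yaw. Origin: centre of its lower edge, 141.5 mm above the bottle's underside when locked; z up along its axis. The space beside the neck below its edge is free for fingertips.
- cap_top (a point): Centre of the cap's flat top, 34 mm above its lower edge. A spring inside pushes the cap up: 5 N when locked, 10 N when pressed down 2.5 mm, 14 N at 4.5 mm, where it bottoms. More than 2.5 mm down (3.5 is good) frees it to turn; less, and it turns only 4 degrees. Pulled up while locked, it takes the bottle along.
- neck_lug (a point): Middle of one of three locking lugs on the bottle's neck, 120 degrees apart, at 153 mm height, 22 mm from the axis along the bottle's x; it hides under the cap. Pressed down, the cap must turn 40 degrees counter-clockwise (seen from above, relative to the bottle) to come free; it lifts off from 40 to 80 degrees, 60 is best, a stop comes at 82. Clockwise is blocked. Turning takes 0.1 to 0.3 N m.
- mouth (a point): Centre of the bottle's neck rim, 165 mm above its underside, on its axis (23.5 mm above the cap's lower edge when locked).
- spray: Bystander: empty clear trigger spray bottle, 68 mm diameter, 192 mm high, black spray head pointing along its own -x. Origin: centre of its underside. Leave alone.
- card_stand: Bystander: price card stand, a wooden cube of 42 mm with a thin upright wire and a clip that holds a blank card 85 mm wide (along its own y), 179 mm high overall. Origin: centre of its underside. Leave alone.
- card_block: Bystander: low price card holder, a slotted wooden block 20 by 60 by 22 mm with a blank card 85 mm wide (along its own y) standing in it, 75 mm high overall. Origin: centre of its underside. Leave alone.
Mind the look-alikes: they are no part of the job. Of the things that look like the cap, the larger one is meant. Leave any yellow look-alike of the bottle alone.

How it is judged:
By the outcome, as a careful person would: the job done as asked, in the order asked, and still so for the second after the job is handed in, while the arm keeps its last pose, push and grip.
It also fails if it takes over 40 s, if anything falls off the work surface, if the arm or the gripper's body presses on something with over 40 N, if the wrist force passes 120 N, or if a joint passes its speed limit or range.

## Working session

There is one attempt and no reset: what is moved stays moved. The work goes in short steps, Python scripts to look and compute and a tool call to move; the robot and the scene stay as the last step left them, time stands still between calls to the robot, and variables do not carry over. Pictures are saved under pics/ and viewed, at most 10 in all, crops included, and the job is handed in when it is done.

Besides the shell and the picture viewer there is one more tool, called after ">>>" as name(argument=value, ...) on one line, values as JSON. carry_out: Moves the arm, as the interface text tells. Its arguments: {"type":"object","properties":{"series":{"type":"array","items":{"type":"array","items":{"type":"number"}}}},"required":["series"]}

```bash
ls; mkdir -p pics; python3 - <<'E'
from cell import env
import cv2, numpy as np
s=env.state(); print(s)
for n in ("scene","top"):
    im,d=env.read_camera(n); cv2.imwrite(f"pics/{n}0.png",im[:,:,::-1]); np.savez(f"pics/{n}0.npz",im=im,d=d)
    c=env.get_calibration(n); print(n,c)
print(env.get_calibration("wrist"))
E
```

```text
pics
{'t': 0.0, 'joints': array([ 1.08344757e+00,  4.91550758e-01,  1.55945816e+00,  1.21177400e-05,
        1.09165976e+00, -1.05587066e-01]), 'qvel': array([ 0.00060647,  0.00065305,  0.00244893,  0.00032   , -0.00069827,
       -0.00127949]), 'tau': array([-2.79250850e-05, -6.12619114e+01, -2.58198380e+01,  6.92574657e-02,
        4.81156097e-02, -1.01840021e-04]), 'eef_pos': array([232.80195696, 579.98756067, 404.16409661]), 'tcp_rot': array([-3.14052375e+00, -1.24090777e-04,  2.75982530e+00]), 'ft_force': array([ 0.09139347, -0.43133216,  0.20889981]), 'moment': array([-0.01603939, -0.01926828, -0.01104929]), 'grip_force': 0.0, 'opening': 0.9990426839208195}
scene {'intrinsics': array([[578.22113308,   0.        , 319.59315084],
       [  0.        , 578.22113308, 236.31549193],
       [  0.        ,   0.        ,   1.        ]]), 'cam_to_world': array([[ 7.28090131e-01, -5.02521589e-01,  4.66215416e-01,
         1.18924785e+03],
       [ 6.85269707e-01,  5.50494844e-01, -4.76823715e-01,
        -6.70426768e+02],
       [-1.70349715e-02,  6.66653943e-01,  7.45172685e-01,
       
[... 463 characters left out ...]
],
       [-1.46499707e-02,  1.00699543e-01,  9.94809017e-01,
         1.09259331e+03],
       [ 0.00000000e+00,  0.00000000e+00,  0.00000000e+00,
         1.00000000e+00]])}
{'intrinsics': array([[332.38794649,   0.        , 320.72029999],
       [  0.        , 332.38794649, 239.61103045],
       [  0.        ,   0.        ,   1.        ]]), 'T_tool_cam': array([[ 1.81408092e-04,  9.59047059e-01,  2.83246721e-01,
         8.06467607e+01],
       [ 9.99999933e-01, -2.63741081e-04,  2.52543181e-04,
        -1.46241958e-01],
       [ 3.16904592e-04,  2.83246657e-01, -9.59047043e-01,
         1.98860992e+01],
       [ 0.00000000e+00,  0.00000000e+00,  0.00000000e+00,
         1.00000000e+00]])}
```

View pics/top0.png

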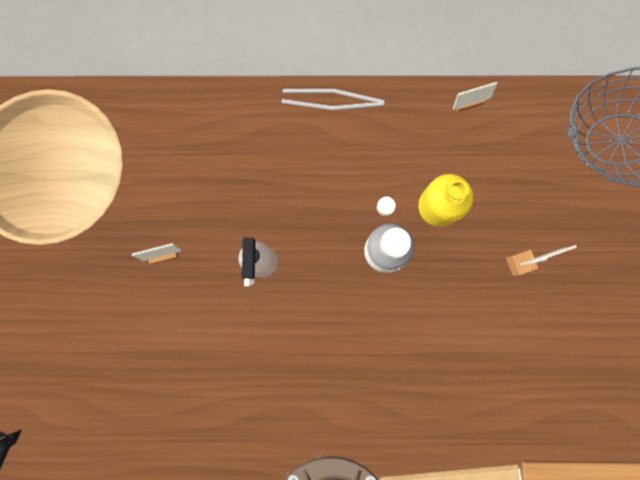

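View pics/scene0.png

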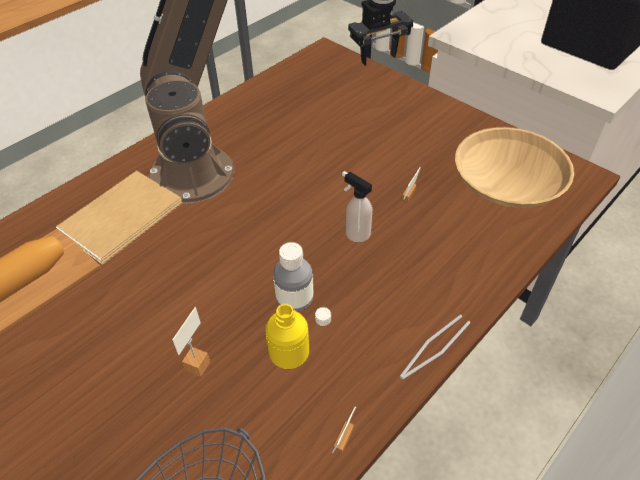

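The top view shows two white caps: the large one on the grey bottle at about (395,243) and a small loose one on the table at (386,206). There are also two bottles: grey at (389,248) and a yellow look-alike at (446,200). My target is the large cap on the grey bottle. Next I'll measure it and check it in a close crop.

```bash
cat > h.py <<'E'
import cv2, numpy as np
from scipy.spatial.transform import Rotation as R
def ray(K,T,u,v):
    d=T[:3,:3]@np.array([(u-K[0,2])/K[0,0],-(v-K[1,2])/K[1,1],-1]); return T[:3,3],d
def onz(K,T,u,v,z):
    o,d=ray(K,T,u,v); return o+d*(z-o[2])/d[2]
def white(im,thr=165):
    hsv=cv2.cvtColor(im,cv2.COLOR_RGB2HSV)
    return ((hsv[...,1]<40)&(hsv[...,2]>thr)).astype(np.uint8)
def tool(s):
    T=np.eye(4);T[:3,:3]=R.from_euler('xyz',s['tcp_rot']).as_matrix();T[:3,3]=s['eef_pos'];return T
E
python3 - <<'E'
from cell import env
from h import *
for n,(x0,y0,x1,y1) in {"top":(370,222,420,275),"scene":(272,238,312,310)}.items():
    z=np.load(f"pics/{n}0.npz");im,d=z['im'],z['d'];c=env.get_calibration(n);K,T=c["intrinsics"],c["cam_to_world"]
    m=white(im,200)*0;m[y0:y1,x0:x1]=white(im,200)[y0:y1,x0:x1]
    # cloud of white pixels in world
    v,u=np.nonzero(m&(d>0));dd=d[v,u]
    P=np.c_[(u-K[0,2])/K[0,0]*dd,-(v-K[1,2])/K[1,1]*dd,-dd]@T[:3,:3].T+T[:3,3]
    t=P[(P[:,2]>168)]
    print(n,len(P),len(t),t.mean(0),t.min(0),t.max(0))
    tp=(P[:,2]>168);(cu,cv_),r=cv2.minEnclosingCircle(np.c_[u,v][tp].astype(np.float32)); print(cu,cv_,r,onz(K,T,cu,cv_,175.5))
    if n=="top": cv2.imwrite("pics/crop.png",cv2.resize(im[160:290,340:500,::-1],None,fx=4,fy=4))
c=env.get_calibration("top"); print("yellow neck",onz(c["intrinsics"],c["cam_to_world"],457,190,165),"small",onz(c["intrinsics"],c["cam_to_world"],386,206,20))
E
```

```text
top 854 646 [ 553.53510491 -114.55200121  175.63443841] [ 527.94049423 -139.5131508   168.00255833] [578.98912709 -88.83621069 181.04011637]
395.2894592285156 241.86842346191406 14.574641227722168 [ 553.25298363 -114.28520131  175.5       ]
scene 399 325 [ 553.94285279 -115.17835772  174.98355404] [ 525.37030899 -140.98675496  168.38164155] [579.33516166 -87.60849301 180.69061863]
290.5 252.5 11.423759460449219 [ 556.50124197 -117.74390288  175.5       ]
yellow neck [ 651.65473916 -230.82859264  165.        ] small [ 648.48115645 -115.56327654   20.        ]
```

View pics/crop.png

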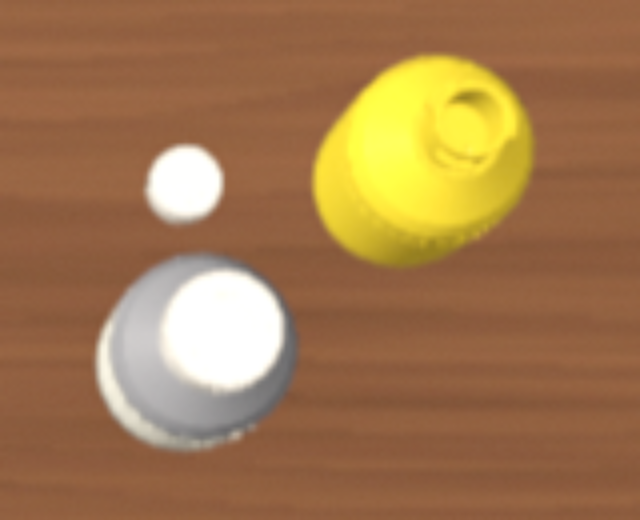

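The crop confirms it: the larger white cap sits on the grey bottle at crop pixel (225,328), and the smaller loose one lies at (185,183). The cap centre is at about (553.5, -114.7). I'll move to a hover above it, turning +90° on the way so the last joint has room for the twist.

>>> carry_out(series=[[0,0,-0.04,0,1],[-0.02,-0.019,-0.08,4,1],[-0.055,-0.052,-0.08,9,1],[-0.09,-0.085,-0.08,15,1],[-0.125,-0.118,-0.08,21,1],[-0.16,-0.151,-0.08,27,1],[-0.195,-0.184,-0.08,33,1],[-0.23,-0.217,-0.08,39,1],[-0.265,-0.25,-0.08,45,1],[-0.3,-0.283,-0.08,51,1],[-0.335,-0.316,-0.08,57,1],[-0.37,-0.349,-0.08,63,1],[-0.405,-0.382,-0.08,69,1],[-0.44,-0.415,-0.08,75,1],[-0.475,-0.448,-0.08,81,1],[-0.51,-0.481,-0.08,86,1],[-0.54,-0.51,-0.07,90,1],[-0.556,-0.525,-0.06,90,1],[-0.556,-0.525,-0.05,90,1],[-0.556,-0.525,-0.05,90,1]])

```text
t: 2.6
eef_pos: [552.8, -113.4, 453.9]
tcp_rot: [-3.14, -0.0, 1.19]
ft_force: [0.3, 0.1, -0.4]
opening: 0.998
grip_force: 0.0
```

```bash
cat > look.py <<'E'
from cell import env
from h import *
import sys
s=env.state();im,d=env.read_camera("wrist");c=env.get_calibration("wrist")
print(s['t'],s['eef_pos'],s['tcp_rot'],s['joints'].round(2),s['ft_force'],s['moment'])
cv2.imwrite(f"pics/{sys.argv[1]}.png",im[:,:,::-1])
K=c["intrinsics"];T=tool(s)@c["T_tool_cam"]
m=white(im,170)
v,u=np.nonzero(m&(d>0));dd=d[v,u]
P=np.c_[(u-K[0,2])/K[0,0]*dd,-(v-K[1,2])/K[1,1]*dd,-dd]@T[:3,:3].T+T[:3,3]
k=(np.hypot(P[:,0]-553,P[:,1]+115)<45)&(P[:,2]>130)
print(k.sum(),P[k].min(0),P[k].max(0),np.percentile(P[k],50,axis=0))
k&=abs(P[:,2]-175.5)<4
(a,b),r=cv2.minEnclosingCircle(np.c_[u,v][k].astype(np.float32));p=onz(K,T,a,b,175.5);M=P[k].mean(0)
q=cv2.fitEllipse(cv2.convexHull(np.c_[u,v][k].astype(np.float32)));pe=onz(K,T,*q[0],175.5)
print(k.sum(),"px",a,b,r,"world",p,M,"ellipse",q,pe)
Tt=tool(s)
for w in (pe,M): print("tool shift",Tt[:3,:3].T@(w-Tt[:3,3]))
E
python3 look.py w1
```

```text
2.6 [ 552.84910929 -113.44458668  453.87121932] [-3.13958004e+00 -1.70300997e-04  1.19039965e+00] [-0.32  0.36  1.64  0.    1.14  0.06] [ 0.29540912  0.13727748 -0.41484651] [-0.08924511  0.08518624 -0.04632406]
7333 [ 525.54784372 -139.51585922  141.83874578] [595.99563774 -73.61241648 360.82390518] [557.95646555 -94.61871249 356.41714873]
3043 px 320.5395202636719 244.00970458984375 31.602373123168945 world [ 551.6644058 -113.1271784  175.5      ] [ 551.77765227 -113.03677991  175.81531955] ellipse ((320.5598449707031, 243.71585083007812), (61.476890563964844, 63.05990982055664), 90.90987396240234) [ 551.77273775 -112.90080141  175.5       ]
tool shift [ 5.78624909e-02 -6.41076718e-01  2.78373087e+02]
tool shift [-6.65175106e-02 -5.86660970e-01  2.78057636e+02]
```

View pics/w1.png

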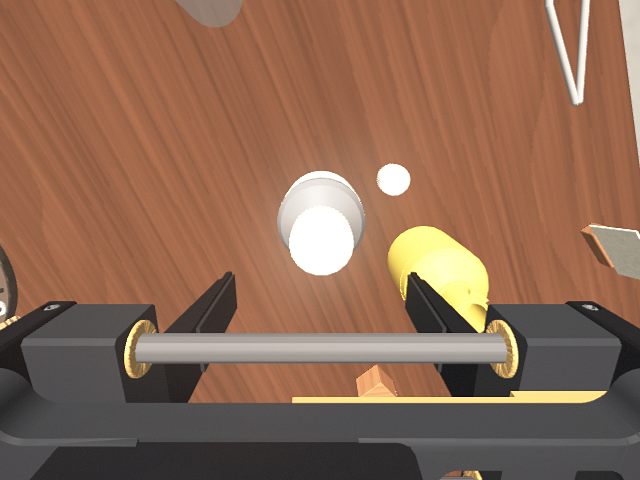

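The wrist view shows the target cap at (320,244), midway between the fingers (about 321). The small cap is at (394,180) and the yellow bottle at (440,275), clear of the fingers. I'll descend and close.

>>> carry_out(series=[[0,-0.0005,0.02,0,1],[0,-0.0005,0.05,0,1],[0,-0.0005,0.08,0,1],[0,-0.0005,0.1,0,1],[0,-0.0005,0.115,0,1],[0,-0.0005,0.125,0,1],[0,-0.0005,0.125,0,1],[0,-0.0005,0.125,0,0.6],[0,-0.0005,0.125,0,0.6],[0,-0.0005,0.125,0,0.4],[0,-0.0005,0.125,0,0.4],[0,-0.0005,0.125,0,0.4],[0,-0.0005,0.125,0,0.4]])

```text
t: 4.28
eef_pos: [552.6, -114.1, 329.7]
tcp_rot: [-3.141, -0.0, 1.189]
ft_force: [-2.0, 1.1, 1.5]
opening: 0.545
grip_force: 30.0
```

```bash
python3 -c "
from cell import env
print(env.state())"
```

```text
{'t': 4.275, 'joints': array([-3.20654823e-01,  4.93961692e-01,  1.79133816e+00,  1.29159795e-04,
        8.56855813e-01,  6.09652800e-02]), 'qvel': array([ 0.00181886, -0.00057571, -0.00127467, -0.00029905, -0.00259212,
       -0.00064099]), 'tau': array([-2.07647346e-01, -5.58202100e+01, -2.18220878e+01,  6.89225248e-02,
       -4.79033198e-01,  2.16504489e-02]), 'eef_pos': array([ 552.61162684, -114.08353841,  329.72561087]), 'tcp_rot': array([-3.14102474e+00, -6.30856008e-05,  1.18909160e+00]), 'ft_force': array([-1.95747126,  1.08704989,  1.53953276]), 'moment': array([0.03070343, 0.40927951, 0.0652072 ]), 'grip_force': 30.000292360782623, 'opening': 0.5445597173952466}
```

Gripped: the opening of 0.545 is about 51.7 mm, which matches the 52 mm cap. Next I press down.

>>> carry_out(series=[[0,0,0.001,0,0.4],[0,0,0.002,0,0.4],[0,0,0.003,0,0.4],[0,0,0.0038,0,0.4],[0,0,0.0038,0,0.4],[0,0,0.0038,0,0.4]])

```text
t: 5.03
eef_pos: [552.7, -114.1, 326.7]
tcp_rot: [3.141, -0.0, 1.189]
ft_force: [-4.0, 1.7, 9.7]
opening: 0.543
grip_force: 30.0
```

>>> carry_out(series=[[0,-0.0002,0.0005,0,0.4],[0,-0.0004,0.001,0,0.4],[0,-0.0004,0.001,0,0.4]])

```text
t: 5.4
eef_pos: [552.4, -114.0, 325.9]
tcp_rot: [3.14, -0.0, 1.189]
ft_force: [-4.8, 0.1, 11.3]
opening: 0.544
grip_force: 30.0
```

```bash
cat > snap.py <<'E'
from cell import env
import cv2,sys,numpy as np
s=env.state(); print(s['eef_pos'],s['tcp_rot'],s['ft_force'],s['moment'],s['joints'][5])
a,_=env.read_camera("scene");b,_=env.read_camera("top")
np.savez(f"pics/{sys.argv[1]}.npz",a=a,b=b)
f=lambda i,x,y:cv2.resize(i[y:y+80,x:x+80,::-1],(400,400),interpolation=cv2.INTER_CUBIC)
cv2.imwrite(f"pics/{sys.argv[1]}.png",np.hstack([f(a,250,240),f(b,350,210)]))
E
python3 snap.py before
```

```text
[ 552.41789797 -114.00997389  325.87608855] [ 3.14024376e+00 -1.57730323e-04  1.18899243e+00] [-4.83346925  0.10850237 11.34100846] [0.11974687 0.77398145 0.02890549] 0.061101741432581694
```

>>> carry_out(series=[[0,0,0,-2,0.4],[0,0,0,-5,0.4],[0,0,0,-9,0.4],[0,0,0,-13,0.4],[0,0,0,-17,0.4],[0,0,0,-21,0.4]])

```text
t: 6.25
eef_pos: [552.9, -114.2, 326.2]
tcp_rot: [3.138, 0.001, 1.558]
ft_force: [-0.4, 1.5, 11.9]
opening: 0.546
grip_force: 30.0
```

```bash
python3 snap.py mid; python3 - <<'E'
import numpy as np,cv2
p=np.load('pics/before.npz');q=np.load('pics/mid.npz')
f=lambda i:cv2.resize(i[240:320,250:330,::-1],(400,400),interpolation=cv2.INTER_CUBIC)
cv2.imwrite('pics/cmp.png',np.hstack([f(p['a']),f(q['a'])]))
E
```

```text
[ 552.85388038 -114.17290783  326.16080255] [3.13823296e+00 8.61399272e-04 1.55760274e+00] [-0.38229903  1.46184144 11.87732332] [-0.04113543  0.17633675 -0.09162368] -0.3076656768076258
```

View pics/cmp.png

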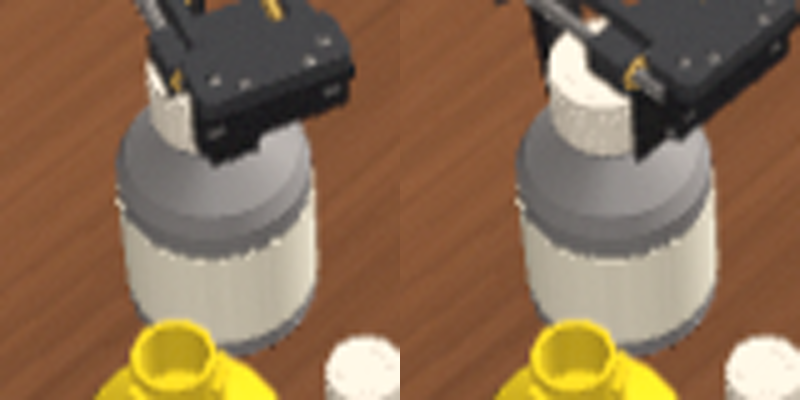

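The label has no mark to show whether the bottle turned. The bottle hasn't visibly shifted, and the resisting torque (0.09 N m) fits the cap turning. I'll press slightly deeper and finish the twist.

>>> carry_out(series=[[0,0,0.0004,0,0.4],[0,0,0.0006,-3,0.4],[0,0,0.0006,-7,0.4],[0,0,0.0006,-11,0.4],[0,0,0.0006,-15,0.4],[0,0,0.0006,-19,0.4],[0,0,0.0006,-23,0.4],[0,0,0.0006,-27,0.4],[0,0,0.0006,-31,0.4],[0,0,0.0006,-35,0.4],[0,0,0.0006,-39,0.4],[0,0,0.0006,-41,0.4]])

```text
t: 7.85
eef_pos: [552.8, -114.1, 325.7]
tcp_rot: [3.14, 0.003, 2.273]
ft_force: [-0.3, 0.6, 12.6]
opening: 0.544
grip_force: 30.0
```

```bash
python3 snap.py aft; python3 - <<'E'
import numpy as np,cv2
p=np.load('pics/mid.npz');q=np.load('pics/aft.npz')
f=lambda i:cv2.resize(i[240:320,250:330,::-1],(400,400),interpolation=cv2.INTER_CUBIC)
cv2.imwrite('pics/cmp2.png',np.hstack([f(p['a']),f(q['a'])]))
E
```

```text
[ 552.82105861 -114.14718986  325.65103441] [3.13964756e+00 2.85984908e-03 2.27255032e+00] [-0.28125805  0.61178895 12.57016441] [ 0.03803227  0.21818592 -0.06027642] -1.0225621296951308
```

>>> carry_out(series=[[0,0,-0.001,0,0.4],[0,0,-0.002,0,0.4],[0,0,-0.003,0,0.4],[0,0,-0.004,0,0.4],[0,0,-0.005,0,0.4],[0,0,-0.006,0,0.4],[0,0,-0.0065,0,0.4],[0,0,-0.0065,0,0.4]])

```text
t: 8.95
eef_pos: [552.3, -114.0, 330.7]
tcp_rot: [3.142, -0.0, 2.271]
ft_force: [0.2, 0.3, 1.8]
opening: 0.547
grip_force: 30.0
```

>>> carry_out(series=[[0,0,-0.002,0,0.4],[0,0,-0.004,0,0.4],[0,0,-0.006,0,0.4],[0,0,-0.006,0,0.4]])

```text
t: 9.45
eef_pos: [552.3, -114.0, 336.9]
tcp_rot: [3.141, 0.0, 2.271]
ft_force: [0.1, -0.4, 0.2]
opening: 0.548
grip_force: 30.0
```

The cap is free: Fz is about 0, so the bottle isn't being lifted. I'll lift straight up so the cap's lower edge ends 100 mm above the mouth (z ≈ 265).

>>> carry_out(series=[[0,0,-0.004,0,0.4],[0,0,-0.01,0,0.4],[0,0,-0.018,0,0.4],[0,0,-0.028,0,0.4],[0,0,-0.04,0,0.4],[0,0,-0.054,0,0.4],[0,0,-0.07,0,0.4],[0,0,-0.085,0,0.4],[0,0,-0.098,0,0.4],[0,0,-0.108,0,0.4],[0,0,-0.114,0,0.4],[0,0,-0.116,0,0.4],[0,0,-0.116,0,0.4],[0,0,-0.116,0,0.4]])

```text
t: 11.2
eef_pos: [552.4, -114.0, 452.4]
tcp_rot: [-3.141, -0.001, 2.271]
ft_force: [0.5, -0.4, -1.1]
opening: 0.548
grip_force: 30.0
```

```bash
python3 - <<'E'
from cell import env
from h import *
s=env.state();print({k:s[k] for k in('t','eef_pos','tcp_rot','ft_force','opening','grip_force')})
z0=np.load("pics/before.npz")
for n,o in (("scene",z0['a']),("top",z0['b'])):
    im,d=env.read_camera(n);c=env.get_calibration(n);K,T=c["intrinsics"],c["cam_to_world"]
    old=np.load(f"pics/{n}0.npz")
    if n=="scene": cv2.imwrite("pics/fin.png",np.hstack([cv2.resize(i[180:340,230:330,::-1],(375,600)) for i in(old['im'],im)]))
    v,u=np.mgrid[:480,:640];
    Q=np.stack([(u-K[0,2])/K[0,0]*d,-(v-K[1,2])/K[1,1]*d,-d],-1)@T[:3,:3].T+T[:3,3]
    r=np.hypot(Q[...,0]-552.5,Q[...,1]+114); w=white(im,150)>0
    k=(r<40)&(Q[...,2]>225)&(Q[...,2]<320)&w&(d>0); 
    if k.sum(): print(n,"cap",k.sum(),np.percentile(Q[k],[1,50,99],axis=0))
    g=(r<40)&(Q[...,2]>130)&(Q[...,2]<215)&(d>0)
    if g.sum(): print(n,"neck",g.sum(),np.percentile(Q[g],[1,50,99],axis=0))
    # bottle displacement: body silhouette edges below grip
    df=np.abs(im.astype(int)-old['im']).sum(2)>90; yy,xx=np.nonzero(df); 
    h=(Q[...,2]<120)&(Q[...,2]>10)&(r<60)&(d>0)
    Qo=np.stack([(u-K[0,2])/K[0,0]*old['d'],-(v-K[1,2])/K[1,1]*old['d'],-old['d']],-1)@T[:3,:3].T+T[:3,3]
    ho=(Qo[...,2]<120)&(Qo[...,2]>10)&(np.hypot(Qo[...,0]-552.5,Qo[...,1]+114)<60)&(old['d']>0)
    for m in(ho,h): a,b=np.nonzero(m);print(n,"body px",m.sum(),np.percentile(b,[.5,99.5]),np.percentile(a,[.5,99.5]))
E
```

```text
{'t': 11.2, 'eef_pos': array([ 552.39024865, -114.01596731,  452.41588825]), 'tcp_rot': array([-3.14133127e+00, -6.31183728e-04,  2.27113935e+00]), 'ft_force': array([ 0.45223354, -0.3621187 , -1.14690659]), 'opening': 0.5476050231006512, 'grip_force': 29.999883826822042}
scene cap 572 [[ 529.98427036 -141.28490681  268.74181293]
 [ 560.78827508 -121.33173969  296.25172764]
 [ 579.61301362  -90.90104804  301.76668392]]
scene neck 333 [[ 535.62153187 -135.81190822  130.66975302]
 [ 556.05963925 -118.1145593   151.96249848]
 [ 574.71127265  -97.94682198  166.78959019]]
scene body px 1390 [273. 312.] [261.    308.055]
scene body px 1405 [273. 312.] [259.02 308.  ]
top cap 6 [[543.95358796 -96.40265025 296.0577958 ]
 [545.32051391 -93.18969974 297.95221649]
 [548.29078171 -91.64154264 300.23660107]]
top body px 1091 [365. 413.] [223.45 271.  ]
top body px 6 [365.    366.975] [240.05  246.975]
```

View pics/fin.png

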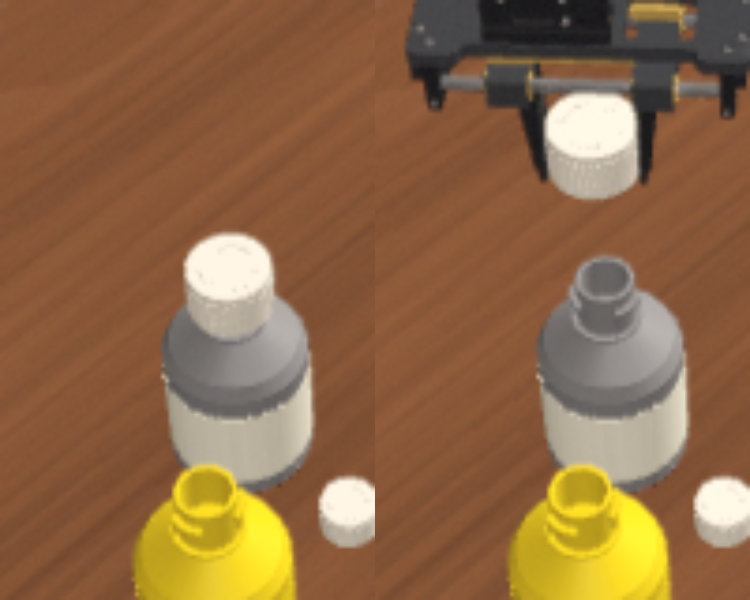

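The cap is off and held level about 100 mm above the mouth. The bottle's outline hasn't moved (columns 273–312, base row 308 before and after), and the yellow bottle and small cap are where they were. I'll hand it in.

```bash
python3 -c "
from cell import env
print(env.job_done())"
```

```text
the job is handed in; nothing more can be done
None
```

The cleaner bottle is open and the job is handed in: the gripper holds the cap level about 10 cm above the mouth, the bottle stands where it was, and the arm touched nothing else.

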